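# Load the pantry carousel, lock the bottle in, bring it to the front and hold it there

### The job

Stand the smaller of the two dasher bottles upright in the carousel's empty pocket, let it go, and swing the pocket's gate fully shut behind it. Then turn the carousel until that pocket stands squarely at the pointer on the carousel's foot, and finish gripping the carousel's upright turning post, still holding the turntable there: do not let go at the end. Leave the other bottle, the jigger and the tumbler where they are.

Things in the scene. Friction and masses are not known exactly. Their poses are not given: they have to be found in the camera images.
- bottle_small: The smaller of the two bottles, with a black dasher cap: 121 mm tall, glass body 47 mm in diameter up to 73 mm, then a neck and cap that can be gripped as a 19 mm rod from 73 to 121 mm above its base. Stands upright and loose on the worktop. Origin at the centre of its underside, z up. About 0.17 kg.
- bottle_large: The larger bottle, with a brass cap: 138 mm tall, body 52 mm in diameter up to 84 mm; too big for the pocket. Stands on the worktop; leave it. Origin at the centre of its underside. The two bottles may have changed places.
- carousel: Fixed foot, a dark steel disc 200 mm wide. Origin on the turning axis at worktop height; its -x axis points along the pointer, roughly to the robot. On it turns a wooden deck 260 mm wide, top 26 mm above the worktop, with a brass pocket, gate and turning post and, fixed on it in brass galleries, a tin (62 mm wide, 70 tall) and a salt cellar (68 wide, 34 tall).
- pointer (a point): Upper edge of the pointer: a brass fin 7 mm wide, 26 mm long and 32 mm high on a tongue of the foot, 157 mm from the axis.
- turntable (a joint): Angle of the deck, rad: 0 when the pocket stands exactly at the pointer; positive when the pocket is turned anticlockwise from it, seen from above (towards the robot's right). Range -3.2 to 3.2; starts 0.8 to 2.1. It has friction (about 0.25 N m) and stays where it is left.
- pocket (a point): Centre of the pocket's floor, on the deck's top, 78 mm from the turning axis. The pocket is a three-sided brass fence, 52 x 52 mm inside, 30 mm high, open above and open outwards (the side of the rim), where the gate closes it. Its frame turns with the deck: -x points outwards from the axis, z up.
- gate (a joint): Angle of the gate, rad: 0 shut, with the bar lying across the outer side of the pocket (along the pocket frame's -y from its hinge) against a brass keeper; grows to 1.9 as its free end swings outwards from the deck. Light friction (about 0.035 N m): it stays where it is left. Starts 1.0 to 1.8.
- gate_hinge (a point): Gate's vertical hinge axis, at deck height; in the pocket's frame at x = -34 mm, y = +36 mm.
- gate_pin (a point): Point to grip or push on the upright brass pin (12 mm in diameter) at the free end of the gate, 72 mm from the hinge axis; 10 mm below the pin's upper end. This point is 96 mm above the worktop. The bar itself is 14 mm high, 47 to 61 mm above the worktop; the pin rises from it to 106 mm.
- post: Turning post: a plain upright brass rod 16 mm in diameter that rises 106 mm from the deck (to 132 mm above the worktop), 105 mm from the turning axis, 60 degrees anticlockwise from the pocket seen from above; fixed to the deck. Origin at its foot on the deck.
- post_grip (a point): Point to grip the turning post, on its axis, 85 mm above the deck, 21 mm below its top (111 mm above the worktop).
- jigger: Brass double jigger (two cones), 47 mm wide, 86 mm tall, on the worktop; leave it. Origin at the centre of its underside.
- tumbler: Brass tumbler, 73 mm wide, 82 mm tall, on the worktop; leave it. Origin at the centre of its underside.

How it is judged:
By the outcome, as a careful person would: the job done as asked, in the order asked, and still so for the second after the job is handed in, while the arm keeps its last pose, push and grip.
It also fails if it takes over 67 s, if anything falls off the work surface, if the arm or the gripper's body presses on something with over 40 N, if the wrist force passes 120 N, or if a joint passes its speed limit or range.

### The arm

A 6-joint arm with a two-finger parallel gripper is mounted at the origin on a cart in front of the work surface, level with it; the furniture and walls round the work are solid. World frame = base frame: x ahead of the robot, y to its left, z up, the work surface at z = 0. Lengths are in m, angles in rad, forces in N, time in s.
With the tool pointing down it reaches from about 0.35 to 0.975 m from the base axis. Payload 4.9 kg.
Tool frame: the origin (TCP) lies between the finger pads, 19 mm behind the fingertips; this is the grasp point; z points along the fingers, y is the line along which they close (so a half turn about z gives the same grasp; the last joint's range is limited). The gripper opens to 85 mm and grips with 20 to 120 N. Pads are 22 mm wide; open, the fingers measure 114 mm over their backs; the gripper's body (76 mm by 85 mm) begins 54 mm behind the grasp point. The pads swing forward as they close: fully open they stand 13 mm farther back than shut.
Start: joints at [-1.337, 0.053, 1.613, -0, 1.476, -0.119], TCP at [0.216, -0.586, 0.25] pointing down, gripper open.
Joint ranges: [-3.01, 3.01], [-1.01, 2.22], [0.06, 2.58], [-1.02, 4.17], [0.09, 2.62], [-3.14, 3.14]. Speed limits (rad/s): [2.57, 2.57, 3.14, 3.14, 3.14, 3.14].

### API

Orientations are given as a rotation vector (axis times angle).
In Python, from station import bot, optics gives the robot as it stands.
- The arm moves only by the tool step_arm, never from a script. Its argument "deltas" is a list of rows, each a list of 3 entries, a list of its own where there are three numbers: the shift along the tool's x, y, z in cm, then the turn about the tool's z in degrees, then the closure, from 0 (fully open) to 1 (shut). In form: [[[x, y, z], spin, hand], ...]. A call has exactly 8 rows; each row is the pose to reach, as a shift and turn from the pose commanded when the call began, along the tool's axes at that moment; what a row does not reach only later rows make up. A row lasts 1/10 s, in which the tool goes at most 50 mm and 8.59 degrees, less where a joint would pass 70% of its speed; a pose out of reach is approached as far as the arm can. A call with a gripper value outside its range is refused whole. The fingers move at their own pace and stop on an object; "grip_force" is the grip in N (left out, the last holds). Time passes only in rows, so rows that repeat a pose let the fingers close, or fill a call up. It gives the time, the measured TCP pose, the force, the opening and the grip force at its end, in the units of the state.
- bot.get_obs(): the state, without advancing time (a new reading comes with each control period).
- optics.grab_frame(name): name is "side" or "top" or "wrist"; returns a dict with "frame" (480x640x3 uint8, red, green, blue), "vfov" (degrees; the focal length in pixels is half the picture's height over the tangent of half this angle, whatever the lens; pixels are square), "cx", "cy" (the principal point, pixels), "xyz" and "rotation" of the camera in the world. Camera axes: x right, y down, z forward; pixel columns grow to the right and rows downward; lengths in m; the calibration is good to about 2 mm. A picture is of the moment at which its call begins. There is no depth.
- bot.hand_in(): hands the job in; it is judged then, once.
The state is a dict: "time_s": time; "joint_pos": joint angles; "joint_vel": joint speeds; "effort": joint torques, N m; "ee_pos": TCP position; "ee_rot": TCP orientation; "force": force on the tool from outside, world axes, zero at the start; "ft_torque": the same for the moment, N m; "opening": finger opening in m; "grasp_force": force on a finger pad.
Only numpy, scipy, OpenCV 4.12 (cv2) and the standard library are available. Lean on these libraries where they do the work, as an engineer would, in place of code of your own. Each camera call takes 0.05 s, during which the arm holds its last target. There are 200 camera calls.

## Working session

There is one attempt and no reset: what is moved stays moved. The work goes in short steps, Python scripts to look and compute and a tool call to move; the robot and the scene stay as the last step left them, time stands still between calls to the robot, and variables do not carry over. Pictures are saved under pics/ and viewed, at most 10 in all, crops included, and the job is handed in when it is done.

Besides the shell and the picture viewer there is one more tool, called after "Emit:" as name([rows], argument=value, ...), one row to a line, values as JSON. step_arm: Moves the arm, as the interface text tells. Its arguments: {"type":"object","properties":{"deltas":{"type":"array","items":{"type":"array"}},"grip_force":{"type":"number"}},"required":["deltas"]}

```bash
ls; mkdir -p pics; cat > h.py <<'E'
import numpy as np, cv2, json
from scipy.spatial.transform import Rotation as R
from station import bot, optics
def snap(name,fn):
    d=optics.grab_frame(name); cv2.imwrite('pics/'+fn,cv2.cvtColor(d['frame'],cv2.COLOR_RGB2BGR))
    json.dump({k:np.asarray(v).tolist() for k,v in d.items() if k!='frame'},open('pics/'+fn[:-4]+'.json','w'))
def cam(fn):
    d=json.load(open('pics/'+fn[:-4]+'.json')); f=240/np.tan(np.radians(d['vfov'])/2)
    r=np.array(d['rotation']); r=r if r.shape==(3,3) else R.from_rotvec(r).as_matrix()
    return f,d['cx'],d['cy'],np.array(d['xyz']),r
def at_z(fn,u,v,z):
    f,cx,cy,p,r=cam(fn); q=r@np.array([(u-cx)/f,(v-cy)/f,1]); return p+q*(z-p[2])/q[2]
def proj(fn,P):
    f,cx,cy,p,r=cam(fn); q=r.T@(np.asarray(P)-p); return f*q[0]/q[2]+cx,f*q[1]/q[2]+cy
def tool(P):
    o=bot.get_obs(); return R.from_rotvec(o['ee_rot']).as_matrix().T@(np.asarray(P)-o['ee_pos'])*100
E
python3 - <<'E'
from h import *
for n in('top','side'): snap(n,n+'1.png'); print(cam(n+'1.png'))
o=bot.get_obs();print(o); print(R.from_rotvec(o['ee_rot']).as_matrix().round(3))
E
```

```text
pics
(np.float64(471.3676676301867), 320.9016305936345, 237.55464202846863, array([0.43979859, 0.01600971, 1.06501565]), array([[-0.00822654, -0.99939434,  0.03381234],
       [-0.99928172,  0.00696535, -0.03724967],
       [ 0.03699159, -0.03409449, -0.99873379]]))
(np.float64(604.0077154823459), 318.55243614249383, 233.47786586791133, array([-0.47956133,  0.09769399,  1.18650834]), array([[-0.10779063, -0.75122045,  0.65119046],
       [-0.99402592,  0.07014696, -0.08361738],
       [ 0.01713606, -0.65631337, -0.75429379]]))
{'time_s': 0.1, 'joint_pos': array([-1.33698986e+00,  5.32902852e-02,  1.61422003e+00, -2.67835797e-06,
        1.47601380e+00, -1.19010686e-01]), 'joint_vel': array([-0.0021021 , -0.00118846, -0.00293163, -0.00109511, -0.00050316,
       -0.00025291]), 'effort': array([ 4.33995110e-04, -3.94903421e+01, -3.71363354e+01, -1.09054461e-04,
        3.95234500e-03, -2.58132523e-06]), 'ee_pos': array([ 0.21582735, -0.58595688,  0.24884844]), 'ee_rot': array([-3.09093786e+00, -5.50995901e-01,  1.78117314e-04]), 'force': array([ 0.17825021, -0.078874  ,  0.57644515]), 'ft_torque': array([-0.05171696,  0.04876654, -0.00308753]), 'grasp_force': 0.0, 'opening': 0.08529335970376495}
[[ 0.938  0.346 -0.   ]
 [ 0.346 -0.938  0.002]
 [ 0.    -0.002 -1.   ]]
```

View pics/top1.png

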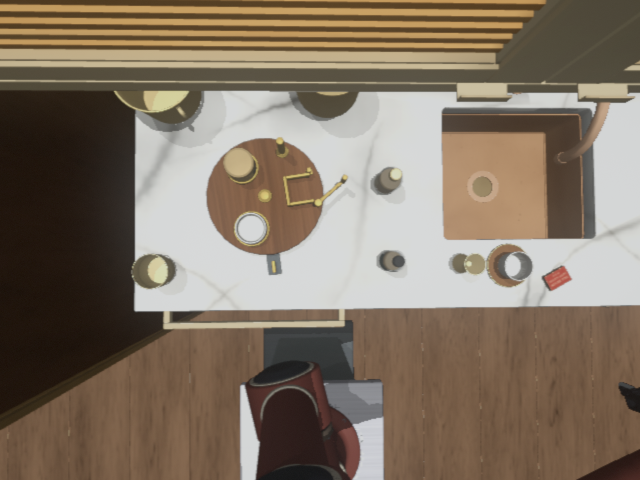

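View pics/side1.png

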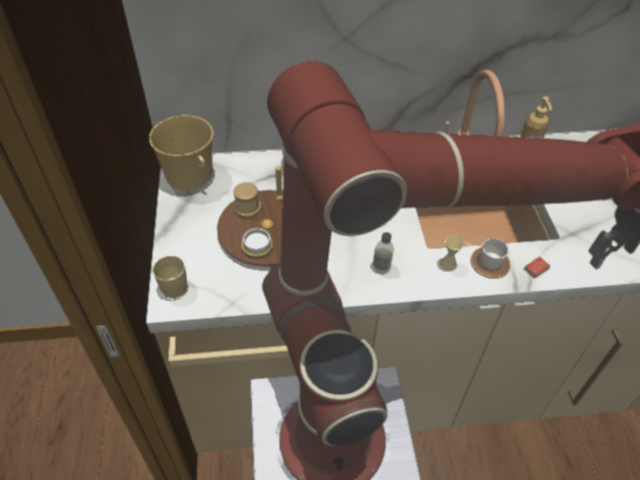

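The top view shows the small bottle's black cap at (398,262) and the large bottle's cap at (396,174). The deck is centred at (265,196), with the pocket near (300,190), the gate pin at (345,179), the hinge at (319,203), the post top at (281,140) and the pointer at (274,265). I'll zoom in for finer pixel positions.

```bash
python3 - <<'E'
import cv2
a=cv2.imread('pics/top1.png')[120:285,195:415]
cv2.imwrite('pics/c1.png',cv2.resize(a,None,fx=3.6,fy=3.6,interpolation=cv2.INTER_CUBIC))
E
```

```text
(no output)
```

View pics/c1.png

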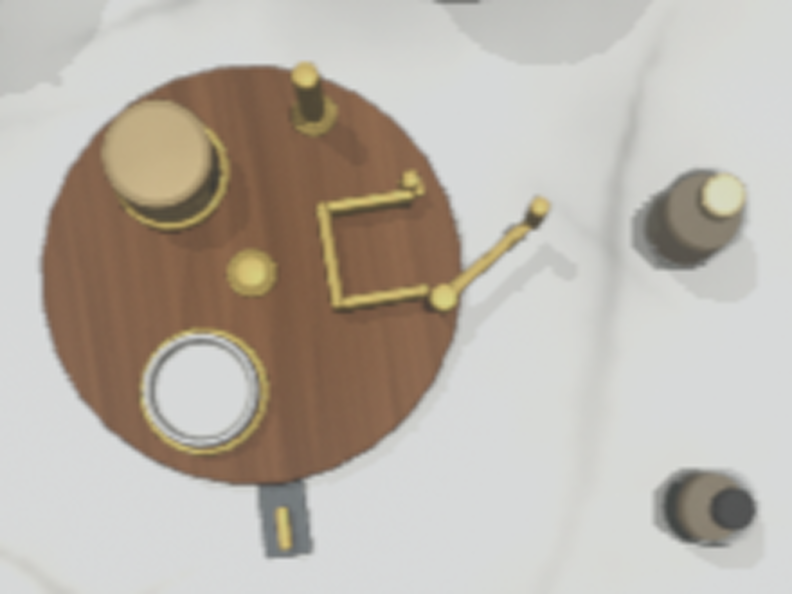

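```bash
cat >> h.py <<'E'
def c1(u,v,z): return at_z('top1.png',195+(u+.5)/3.6-.5,120+(v+.5)/3.6-.5,z)
E
python3 - <<'E'
from h import *
ax=c1(252,275.5,.026); P={'pointer':(284,528,.032),'post':(306,74,.132),'postfoot':(314,117,.028),'pin':(539,207,.106),'hinge':(443,298,.065),'cap':(733,509,.121),'big':(722,195,.138),'c1':(325,207,.056),'c2':(338,305,.056),'k':(412,180,.075)}
print('axis',ax)
for k,v in P.items():
    p=c1(*v); d=p-ax; print(k,p.round(4),'r',np.hypot(*d[:2]).round(4),'ang',np.degrees(np.arctan2(d[1],d[0])).round(1))
print('side cap ray',at_z('side1.png',386.5,237,.121), at_z('side1.png',383,271,0.0))
E
```

```text
axis [0.56710508 0.1005866  0.026     ]
pointer [0.4127 0.0814 0.032 ] r 0.1556 ang -172.9
post [0.6658 0.0618 0.132 ] r 0.106 ang -21.5
postfoot [0.6644 0.0621 0.028 ] r 0.1046 ang -21.6
pin [ 0.5958 -0.0689  0.106 ] r 0.1719 ang -80.4
hinge [ 0.5486 -0.0151  0.065 ] r 0.1171 ang -99.1
cap [ 0.4234 -0.1747  0.121 ] r 0.3106 ang -117.6
big [ 0.5971 -0.1675  0.138 ] r 0.2698 ang -83.6
c1 [0.6043 0.0546 0.056 ] r 0.0591 ang -51.1
c2 [0.5456 0.0472 0.056 ] r 0.0575 ang -111.9
k [0.617  0.0029 0.075 ] r 0.1097 ang -63.0
side cap ray [ 0.41473541 -0.17711271  0.121     ] [ 0.40746943 -0.17950736  0.        ]
```

Everything agrees with the given sizes:

| Item | Measured | Given |
|---|---|---|
| Post radius | 106 mm | 105 mm |
| Hinge radius | 117 mm | 117.6 mm |
| Pin to hinge | 72 mm | 72 mm |
| Deck angle | about 91° | 0.8 to 2.1 rad |
| Gate angle | about 57° | 1.0 to 1.8 rad |

Next I move above the small bottle.

Emit:
step_arm([
  [[33.4,-31.5,2],0,0],
  [[33.4,-31.5,2],0,0],
  [[33.4,-31.5,2],0,0],
  [[33.4,-31.5,2],0,0],
  [[33.4,-31.5,2],0,0],
  [[33.4,-31.5,2],0,0],
  [[33.4,-31.5,2],0,0],
  [[33.4,-31.5,2],0,0],
], grip_force=30)

```text
time_s: 0.9
ee_pos: [0.3943, -0.2267, 0.2322]
ee_rot: [-3.093, -0.55, -0.0]
force: [0.4, 0.3, -0.7]
opening: 0.0855
grasp_force: 0.0
```

```bash
python3 - <<'E'
from h import *
snap('wrist','w1.png');snap('wrist','w1.png');o=bot.get_obs();print(o['ee_pos'],o['time_s'],tool([.42,-.175,.2]))
print(cam('w1.png')); print(proj('w1.png',[.4234,-.1747,.121]),proj('w1.png',[.4234,-.1747,0]))
E
```

```text
[ 0.39545738 -0.22389931  0.2317616 ] 1.0 [ 4.01998133 -3.70193666  3.18719812]
(np.float64(342.24027919093925), 320.75205162664787, 235.78296775150372, array([ 0.46731028, -0.19550049,  0.35478644]), array([[ 0.35240153, -0.89630271, -0.26917396],
       [-0.9358417 , -0.33863551, -0.09760277],
       [-0.00367023,  0.28629958, -0.95813312]]))
(np.float64(270.85970811112475), np.float64(185.10324483086345)) (np.float64(287.8337994504005), np.float64(168.0026182589529))
```

View pics/w1.png

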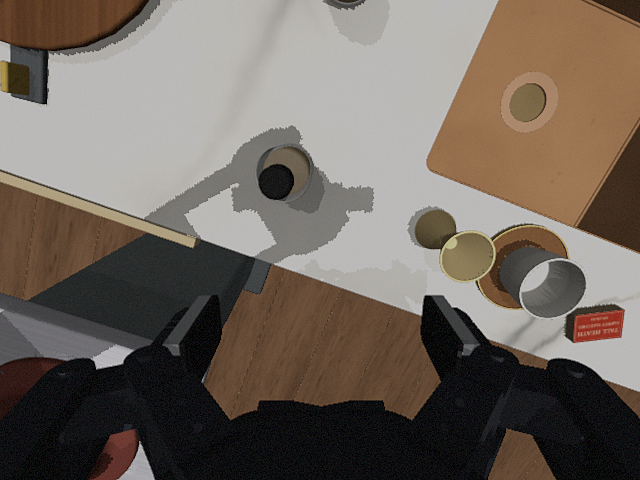

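The wrist view shows the small bottle's cap centred at about (276.5,182) and its body around (287,172). The jigger and tumbler are well to the right.

```bash
python3 - <<'E'
from h import *
d=cv2.imread('pics/w1.png');g=d.max(2)[150:215,245:320];m=(g<45).astype('uint8')
n,l,s,c=cv2.connectedComponentsWithStats(m);i=1+s[1:,4].argmax();print(s[i],c[i]+[245,150])
u,v=c[i]+[245,150]
for z in(.121,.112): print(at_z('w1.png',u,v,z))
print(at_z('w1.png',286,173,.04), tool(at_z('w1.png',u,v,.118)))
E
```

```text
[ 14  14  35  36 976] [275.99795082 181.54815574]
[ 0.42693591 -0.17721779  0.121     ]
[ 0.42538163 -0.17651397  0.112     ]
[ 0.42352237 -0.17694668  0.04      ] [ 4.5440346  -3.27234786 11.38671247]
```

Emit:
step_arm([
  [[2.2,-1.7,0],0,0],
  [[4.4,-3.5,0],0,0],
  [[4.4,-3.5,1],0,0],
  [[4.4,-3.5,4],0,0],
  [[4.4,-3.5,7.5],0,0],
  [[4.4,-3.5,11],0,0],
  [[4.4,-3.5,13.3],0,0],
  [[4.4,-3.5,13.3],0,0],
])

```text
time_s: 1.8
ee_pos: [0.4196, -0.1799, 0.0948]
ee_rot: [-3.087, -0.548, 0.012]
force: [-0.6, -0.1, -0.2]
opening: 0.0856
grasp_force: 0.0
```

```bash
python3 - <<'E'
from h import *
o=bot.get_obs();print(o['ee_pos'],o['joint_pos'],tool([.425,-.176,.098]))
E
```

```text
[ 0.41962028 -0.17987003  0.09478746] [-5.67871323e-01 -2.04542558e-01  2.12701423e+00 -6.14620560e-04
  1.22868906e+00  6.51536168e-01] [ 0.63632429 -0.18039215 -0.32394363]
```

Emit:
step_arm([
  [[0.6,-0.2,-0.2],0,0.3],
  [[0.6,-0.2,-0.2],0,0.6],
  [[0.6,-0.2,-0.2],0,0.7],
  [[0.6,-0.2,-0.2],0,0.8],
  [[0.6,-0.2,-0.2],0,1],
  [[0.6,-0.2,-0.2],0,1],
  [[0.6,-0.2,-0.2],0,1],
  [[0.6,-0.2,-0.2],0,1],
], grip_force=25)

```text
time_s: 2.6
ee_pos: [0.4287, -0.177, 0.1025]
ee_rot: [3.092, 0.551, 0.002]
force: [-0.5, 1.6, 6.2]
opening: 0.0182
grasp_force: 27.2
```

```bash
python3 - <<'E'
from h import *
snap('wrist','w2.png')
o=bot.get_obs();print(o['ee_pos'],o['opening'],o['force'],tool([.425,-.176,.098]),R.from_rotvec(o['ee_rot']).as_matrix().round(3))
E
```

```text
[ 0.428707   -0.17699027  0.10248564] 0.017886978574860733 [-1.0228528   0.20298969  5.42387401] [-0.31407483 -0.22146654  0.44804536] [[ 0.938  0.346  0.001]
 [ 0.346 -0.938 -0.001]
 [ 0.001  0.001 -1.   ]]
```

View pics/w2.png

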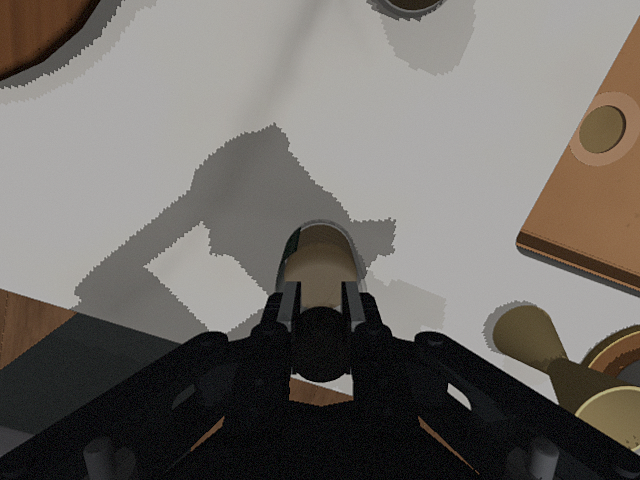

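The grip is on the neck: the opening is 18 mm, and the cap is centred at about (321,345) between the pads. I'll check the bottle's along-pad offset by projecting its outline.

```bash
python3 - <<'E'
from h import *
o=bot.get_obs();Rm=R.from_rotvec(o['ee_rot']).as_matrix();t=np.array(o['ee_pos'])
for dx in(-.008,-.004,0,.004,.008):
    c=t+Rm[:,0]*dx;c[2]=0
    q=lambda r,z:[proj('w2.png',c+[0,0,z]+r*(np.cos(a)*Rm[:,0]+np.sin(a)*Rm[:,1])) for a in np.linspace(0,6.28,40)]
    A=np.array(q(.0095,.121));B=np.array(q(.0235,0))
    B2=np.array(q(.0235,.073))
    print(dx,A.min(0),A.max(0),'base',B.min(0),B.max(0),'shoulder',B2.min(0))
E
```

```text
-0.008 [292.21843808 349.91043705] [344.55588365 393.97627765] base [285.69092307 224.15110186] [352.61655934 287.10951397] shoulder [271.59274096 263.41187328]
-0.004 [291.95687781 340.09780443] [344.78619076 384.9985655 ] base [285.52475106 218.44162229] [352.77405294 282.0127248 ] shoulder [271.25935717 255.51960777]
0 [291.69035431 330.09449789] [345.02086749 375.85410916] base [285.35696382 212.67494471] [352.93307715 276.86771752] shoulder [270.9213541  247.51392583]
0.004 [291.41872496 319.89490531] [345.26003939 366.53821966] base [285.18753769 206.85020529] [353.0936544  271.67380464] shoulder [270.57863507 239.39236497]
0.008 [291.14184162 309.49319211] [345.50383686 357.04603053] base [285.01644855 200.96652269] [353.25580755 266.43028551] shoulder [270.2311007  231.15239089]
```

The bottle sits about 3 mm towards tool −x in the grip, and I'll allow for that when placing. Next I lift and carry it to the pocket.

Emit:
step_arm([
  [[0,0,-2],0,1],
  [[0,0,-5],0,1],
  [[0,0,-8.5],0,1],
  [[1,-0.6,-12],0,1],
  [[4,-2.6,-12],0,1],
  [[8,-5.1,-12],0,1],
  [[12,-7.7,-12],0,1],
  [[16,-10.2,-12],0,1],
], grip_force=40)

```text
time_s: 3.45
ee_pos: [0.5432, -0.0241, 0.2203]
ee_rot: [-3.093, -0.551, 0.003]
force: [0.9, -1.1, -1.8]
opening: 0.0177
grasp_force: 39.2
```

Emit:
step_arm([
  [[3,-1.9,0],0,1],
  [[4.6,-3,0],0,1],
  [[5.3,-3.4,0],0,1],
  [[5.3,-3.4,0],0,1],
  [[5.3,-3.4,0],0,1],
  [[5.3,-3.4,0],0,1],
  [[5.3,-3.4,0],0,1],
  [[5.3,-3.4,0],0,1],
])

```text
time_s: 4.25
ee_pos: [0.5808, 0.0238, 0.2218]
ee_rot: [3.093, 0.55, 0.0]
force: [0.4, 0.3, -2.6]
opening: 0.0175
grasp_force: 39.3
```

```bash
python3 - <<'E'
from h import *
snap('wrist','w3.png');snap('top','t3.png')
o=bot.get_obs();print(o['time_s'],o['ee_pos'],o['opening'],o['grasp_force'],o['force'],tool([.5816,.0245,.1295]))
P={'pocket':[.5788,.0235,.056],'c1':[.6043,.0546,.056],'c2':[.5456,.0472,.056],'hinge':[.5486,-.0151,.065],'post':[.665,.062,.132]}
a=cv2.imread('pics/w3.png');b=cv2.imread('pics/t3.png')[120:285,195:415]
for k,p in P.items(): print(k,np.round(proj('w3.png',p),1)); cv2.circle(a,tuple(int(round(x)) for x in proj('w3.png',p)),2,(255,0,255),-1)
cv2.imwrite('pics/w3m.png',a)
E
```

```text
4.35 [0.58093452 0.02406892 0.22174409] 0.017806293957386397 39.28569674491882 [ 0.35235984 -0.65402417 -1.63035701] [ 0.07559037 -0.01851283  9.22442197]
pocket [319.  224.8]
c1 [294.8 185.1]
c2 [281.3 249.7]
hinge [348.3 273.1]
post [307.3 101.9]
```

View pics/w3m.png

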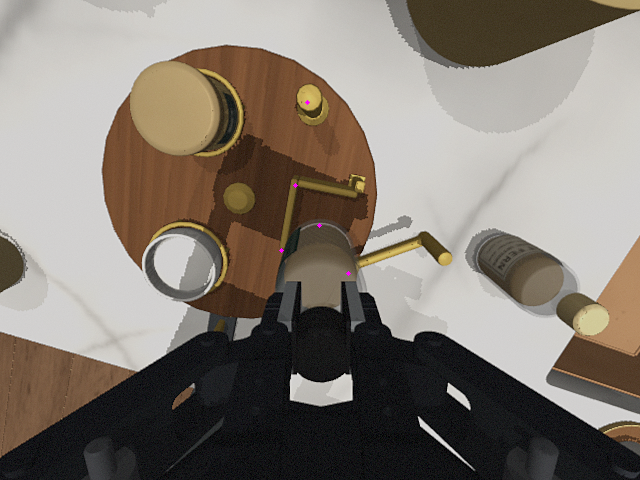

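The wrist view shows the fence back corner at about (296,182) and the post top at about (309,97). Both are a few pixels above the projections, so I'll zoom in to measure the offset.

```bash
python3 - <<'E'
import cv2
a=cv2.imread('pics/w3.png')[75:275,265:465]
cv2.imwrite('pics/c3.png',cv2.resize(a,(600,600),interpolation=cv2.INTER_CUBIC))
E
```

```text
(no output)
```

View pics/c3.png

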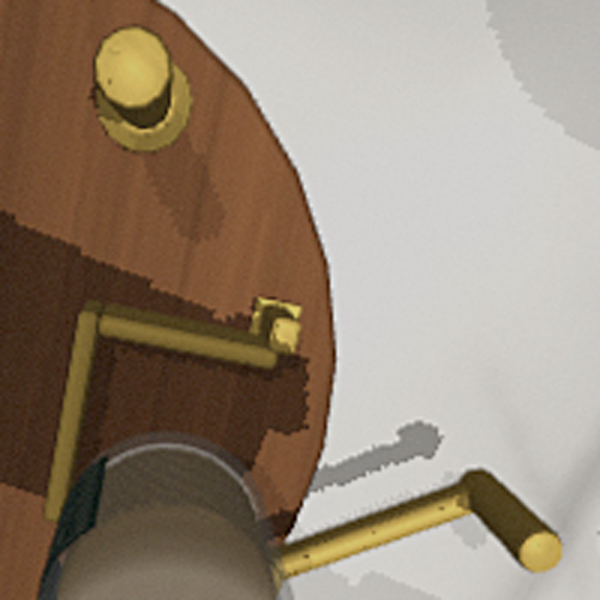

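```bash
python3 - <<'E'
from h import *
w='w3.png'
for n,u,v,z in(('post',309.3,97.3,.132),('pin',445,258.7,.106),('c1',295.7,182.3,.056)): print(n,at_z(w,u,v,z))
o=bot.get_obs();Rm=R.from_rotvec(o['ee_rot']).as_matrix();t=np.array(o['ee_pos'])
for dx in(-.006,-.003,0):
    c=t+Rm[:,0]*dx;c[2]-=.1025
    A=np.array([proj(w,c+[0,0,.121]+.0095*(np.cos(a)*Rm[:,0]+np.sin(a)*Rm[:,1])) for a in np.linspace(0,6.28,40)])
    B=np.array([proj(w,c+.0235*(np.cos(a)*Rm[:,0]+np.sin(a)*Rm[:,1])) for a in np.linspace(0,6.28,40)]);print(dx,A.max(0),B.min(0),B.max(0))
E
```

```text
post [0.66776688 0.06174774 0.132     ]
pin [ 0.5992732  -0.06903476  0.106     ]
c1 [0.60681464 0.05462947 0.056     ]
-0.006 [344.05819144 388.98921885] [285.43524942 220.91682035] [352.52192185 284.20360845]
-0.003 [344.22489426 382.21244475] [285.30742267 216.61824676] [352.63845005 280.36780112]
0 [344.39397589 375.3410057 ] [285.17866127 212.28727904] [352.75583017 276.50469576]
```

Emit:
step_arm([
  [[0.45,0.03,0],0,1],
  [[0.45,0.03,1],0,1],
  [[0.45,0.03,3],0,1],
  [[0.45,0.03,4.6],0,1],
  [[0.45,0.03,5.6],0,1],
  [[0.45,0.03,5.6],0,1],
  [[0.45,0.03,5.6],0,1],
  [[0.45,0.03,5.6],0,1],
])

```text
time_s: 5.15
ee_pos: [0.5861, 0.0257, 0.1667]
ee_rot: [3.092, 0.551, 0.003]
force: [0.2, 0.6, -1.5]
opening: 0.0177
grasp_force: 39.3
```

```bash
python3 - <<'E'
from h import *
snap('wrist','w4.png')
o=bot.get_obs();print(o['time_s'],o['ee_pos'],o['force'])
a=cv2.imread('pics/w4.png')[110:310,220:420]
cv2.imwrite('pics/c4.png',cv2.resize(a,(600,600),interpolation=cv2.INTER_CUBIC))
E
```

```text
5.2 [0.58612226 0.02570022 0.16685203] [-1.03564605 -0.0098802  -1.698272  ]
```

View pics/c4.png

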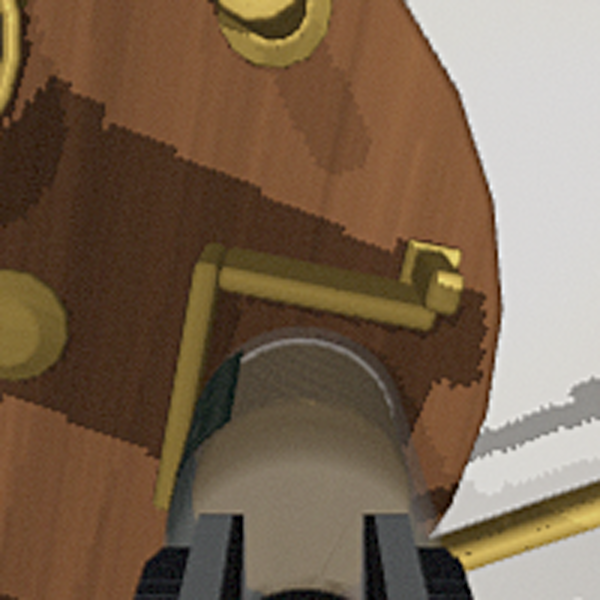

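The crop shows the base front rim at (308,326), the inner edge of the upper fence wall running (220,288) to (430,330), and the inner edge of the left wall running (218,270) to (172,505). I'll compute the gaps from these.

```bash
python3 - <<'E'
from h import *
w='w4.png';q=lambda u,v,z: at_z(w,220+u/3,110+v/3,z)[:2]
o=bot.get_obs();Rm=R.from_rotvec(o['ee_rot']).as_matrix();t=np.array(o['ee_pos'])
zb=t[2]-.1025
rim=q(308,326,zb); s=((rim-t[:2])@Rm[:2,0])-.0235; print('base dx',s)
for dx in(-.006,-.003):
    c=t+Rm[:,0]*dx;c[2]=zb
    B=np.array([proj(w,c+.0235*(np.cos(a)*Rm[:,0]+np.sin(a)*Rm[:,1])) for a in np.linspace(0,6.28,60)]);print(dx,((B.min(0)-[220,110])*3).round(),((B.max(0)-[220,110])*3).round())
C=t[:2]+Rm[:2,0]*s
U=[q(220,288,.056),q(430,330,.056)];L=[q(218,270,.056),q(172,505,.056)]
for n,(a,b) in(('U',U),('L',L)):
    d=(b-a)/np.linalg.norm(b-a);nn=np.array([-d[1],d[0]]);k=(C-a)@nn; print(n,a,b,'dir',np.degrees(np.arctan2(d[1],d[0])),'dist',k,'move toward wall',(-np.sign(k)*nn*(abs(k)-.026)*1000).round(2))
    print(' tool',(Rm.T@np.append(-np.sign(k)*nn*(abs(k)-.026),0)*100).round(3))
E
```

```text
base dx -0.004087282061380187
-0.006 [197. 334.] [398. 524.]
-0.003 [196. 321.] [399. 513.]
U [0.60468934 0.05168646] [0.61222732 0.00222199] dir -81.33525319839657 dist -0.02627458655952829 move toward wall [0.27 0.04]
 tool [0.027 0.005 0.   ]
L [0.60852435 0.05348832] [0.54899885 0.04511763] dir -171.99535023042196 dist 0.025262184399190226 move toward wall [ 0.1  -0.73]
 tool [-0.016  0.072  0.   ]
```

The bottle is centred in the pocket to under 1 mm. Next I lower it.

Emit:
step_arm([
  [[0,0.05,0.4],0,1],
  [[0,0.05,1],0,1],
  [[0,0.05,1.6],0,1],
  [[0,0.05,2.2],0,1],
  [[0,0.05,2.8],0,1],
  [[0,0.05,3.4],0,1],
  [[0,0.05,3.7],0,1],
  [[0,0.05,3.7],0,1],
])

```text
time_s: 6.0
ee_pos: [0.5855, 0.0253, 0.1283]
ee_rot: [-3.093, -0.551, 0.001]
force: [-0.1, -0.2, -1.4]
opening: 0.0177
grasp_force: 39.6
```

Emit:
step_arm([
  [[0,0,0.1],0,1],
  [[0,0,0.1],0,1],
  [[0,0,0.2],0,1],
  [[0,0,0.2],0,1],
  [[0,0,0.2],0,1],
  [[0,0,0.2],0,1],
  [[0,0,0.2],0,1],
  [[0,0,0.2],0,1],
])

```text
time_s: 6.8
ee_pos: [0.586, 0.0254, 0.1275]
ee_rot: [3.093, 0.551, 0.002]
force: [-1.6, 1.2, 5.8]
opening: 0.0181
grasp_force: 39.8
```

Emit:
step_arm([
  [[0,0,0.1],0,0.7],
  [[0,0,0.1],0,0.5],
  [[0,0,0.1],0,0.4],
  [[0,0,0.1],0,0.4],
  [[0,0,-2],0,0.4],
  [[0,0,-5],0,0.4],
  [[0,0,-9],0,0.4],
  [[0,0,-12],0,0.4],
])

```text
time_s: 7.6
ee_pos: [0.5859, 0.0252, 0.2488]
ee_rot: [3.092, 0.551, 0.003]
force: [0.7, 0.0, 1.3]
opening: 0.0512
grasp_force: 0.0
```

```bash
python3 - <<'E'
from h import *
snap('top','t5.png')
a=cv2.imread('pics/t5.png')[120:285,195:415]
cv2.imwrite('pics/c5.png',cv2.resize(a,None,fx=3.6,fy=3.6,interpolation=cv2.INTER_CUBIC))
snap('wrist','w5.png')
o=bot.get_obs();print(o['time_s'],o['ee_pos'],o['opening'],o['joint_pos'])
t=np.array(o['ee_pos']);a=cv2.imread('pics/w5.png')
E
```

```text
7.7 [0.58832713 0.02507263 0.25308974] 0.0511638376655255 [-8.37488907e-02 -4.09240774e-02  1.70178485e+00 -4.17415652e-06
  1.47002464e+00  1.13419595e+00]
```

View pics/w5.png

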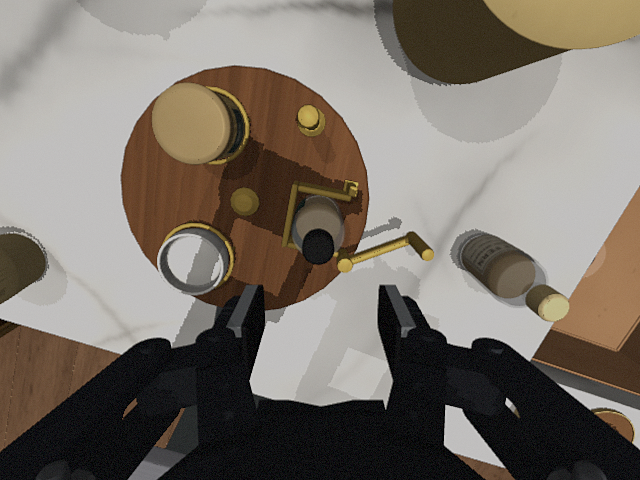

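The bottle stands in the pocket. The gate bar is still open, with its pin top at (427,254). Next I close the fingers and go to the outer side of the pin.

Emit:
step_arm([
  [[-1.6,3.4,0],-7,1],
  [[-3.3,6.8,0],-14,1],
  [[-4.9,10.2,0],-21,1],
  [[-4.9,10.2,2],-21,1],
  [[-4.9,10.2,5.5],-21,1],
  [[-4.9,10.2,9.5],-21,1],
  [[-4.9,10.2,13],-21,1],
  [[-4.9,10.2,14.3],-21,1],
])

```text
time_s: 8.5
ee_pos: [0.5713, -0.0865, 0.0978]
ee_rot: [-2.936, -1.104, 0.011]
force: [-0.5, 0.9, -0.9]
opening: 0.0
grasp_force: 0.0
```

```bash
python3 - <<'E'
from h import *
optics.grab_frame('wrist');snap('wrist','w6.png')
o=bot.get_obs();print(o['time_s'],o['ee_pos'],o['opening'],o['force'],R.from_rotvec(o['ee_rot']).as_matrix().round(3)[:2,:2])
H=np.array([.550,-.0151]);r=.072;Rm=R.from_rotvec(o['ee_rot']).as_matrix()
x0=np.degrees(np.arctan2(Rm[1,0],Rm[0,0]))
for th in(-48.7,-40,-31,-22,-13,-5,2,8.5):
    a=np.radians(th);p=H+r*np.array([np.cos(a),np.sin(a)])-.017*np.array([-np.sin(a),np.cos(a)]);print(th,p.round(4),tool([*p,.105]).round(2),'spin',round(x0-(th+90),1))
E
```

```text
8.6 [ 0.57273131 -0.08677909  0.10037914] 0.0001221655114052607 [ 0.47385675 -0.38526185 -1.06967953] [[ 0.752  0.659]
 [ 0.659 -0.752]]
-48.7 [ 0.5847 -0.0804] [ 1.32  0.31 -0.47] spin -0.1
-40 [ 0.5942 -0.0744] [ 2.43  0.48 -0.47] spin -8.8
-31 [ 0.603  -0.0668] [ 3.59  0.48 -0.48] spin -17.8
-22 [ 0.6104 -0.0578] [ 4.74  0.3  -0.48] spin -26.8
-13 [ 0.6163 -0.0479] [ 5.84 -0.06 -0.48] spin -35.8
-5 [ 0.6202 -0.0383] [ 6.77 -0.52 -0.48] spin -43.8
2 [ 0.6225 -0.0296] [ 7.51 -1.02 -0.48] spin -50.8
8.5 [ 0.6237 -0.0213] [ 8.15 -1.57 -0.48] spin -57.3
```

Emit:
step_arm([
  [[0.7,0.2,-0.4],0,1],
  [[1.4,0.3,-0.4],0,1],
  [[2.0,0.4,-0.4],-4.5,1],
  [[2.6,0.5,-0.4],-9,1],
  [[3.2,0.5,-0.4],-14,1],
  [[3.8,0.5,-0.4],-18.5,1],
  [[4.5,0.4,-0.4],-24,1],
  [[5.0,0.2,-0.4],-29,1],
])

```text
time_s: 9.4
ee_pos: [0.6162, -0.0558, 0.1105]
ee_rot: [2.563, 1.81, 0.005]
force: [0.4, -0.3, 0.3]
opening: 0.0001
grasp_force: 0.3
```

```bash
python3 - <<'E'
from h import *
snap('wrist','w7.png')
o=bot.get_obs();print(o['time_s'],o['ee_pos'],o['force'])
H=np.array([.550,-.0151]);r=.072;Rm=R.from_rotvec(o['ee_rot']).as_matrix()
x0=np.degrees(np.arctan2(Rm[1,0],Rm[0,0]));print(x0)
for th in(-20,-13,-5,2,5,8.5,11):
    a=np.radians(th);p=H+r*np.array([np.cos(a),np.sin(a)])-.017*np.array([-np.sin(a),np.cos(a)]);print(th,p.round(4),tool([*p,.105]).round(2),'spin',round(x0-(th+90),1))
E
```

```text
9.45 [ 0.61634609 -0.05512322  0.11044087] [-0.20171152  0.83679741 -0.0359244 ]
70.60106144489899
-20 [ 0.6118 -0.0557] [-0.2  -0.41  0.54] spin 0.6
-13 [ 0.6163 -0.0479] [ 0.68 -0.25  0.54] spin -6.4
-5 [ 0.6202 -0.0383] [ 1.71 -0.19  0.54] spin -14.4
2 [ 0.6225 -0.0296] [ 2.62 -0.27  0.55] spin -21.4
5 [ 0.6232 -0.0258] [ 3.   -0.33  0.55] spin -24.4
8.5 [ 0.6237 -0.0213] [ 3.44 -0.43  0.55] spin -27.9
11 [ 0.6239 -0.018 ] [ 3.75 -0.52  0.55] spin -30.4
```

View pics/w7.png

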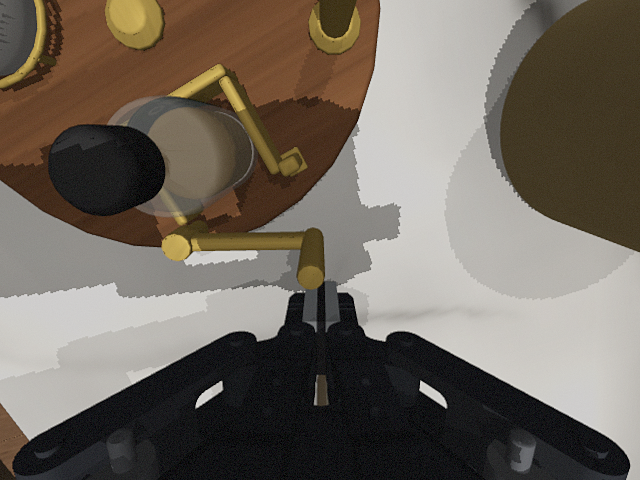

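The gate is swinging with the fist: the pin top is at (311,276) against the fingertips, and the bottle is upright at (190,150). I continue to shut it.

Emit:
step_arm([
  [[0.5,-0.3,0.5],-5,1],
  [[1.1,-0.3,0.5],-10,1],
  [[1.7,-0.2,0.5],-14.5,1],
  [[2.3,-0.3,0.5],-18.5,1],
  [[2.8,-0.3,0.5],-23,1],
  [[3.2,-0.4,0.5],-26,1],
  [[3.5,-0.4,0.5],-28,1],
  [[3.5,-0.4,0.5],-28,1],
])

```text
time_s: 10.25
ee_pos: [0.6233, -0.0214, 0.1047]
ee_rot: [2.055, 2.372, 0.003]
force: [-0.8, 0.5, 0.7]
opening: 0.0002
grasp_force: 0.0
```

```bash
python3 - <<'E'
from h import *
snap('wrist','w8.png')
o=bot.get_obs();print(o['time_s'],o['ee_pos'],o['force'])
d=cv2.cvtColor(cv2.imread('pics/w8.png'),cv2.COLOR_BGR2HSV)
# brass pin top blob near expected
for p in([.6213,-.0045,.106],[.550,-.0151,.065],[.666,.062,.132]): print(np.round(proj('w8.png',p)))
m=cv2.inRange(d,(15,90,130),(35,255,255));n,l,s,c=cv2.connectedComponentsWithStats(m)
for i in range(1,n):
    if s[i,4]>60: print(s[i],c[i].round(1))
E
```

```text
10.3 [ 0.62314209 -0.02148389  0.10437829] [-0.98809636 -0.3671901   0.24283953]
[317. 284.]
[174. 250.]
[519. 120.]
[ 61   0  79  13 571] [102.2   5.4]
[ 219    0   58   52 2475] [247.5  22.7]
[367   0  37   4  82] [384.7   0.8]
[ 496   92   52   56 2196] [521.8 119.5]
[398 104  28  26 200] [406.5 114.8]
[ 178  114  131   12 1083] [232.6 118.5]
[180 127  12  24 219] [185.4 137.2]
[302 127   8 100 494] [306.2 172.9]
[314 207  18   6  61] [323.2 208.5]
[315 225  16  12 148] [322.5 230.3]
[255 241  53   9 317] [281.1 245.8]
[308 271  26  24 412] [321.1 282.3]
```

Emit:
step_arm([
  [[0.1,0,0],0,1],
  [[0.1,0,0],0,1],
  [[0.2,0,0],0,1],
  [[0.2,0,0],0,1],
  [[0.3,0,0],0,1],
  [[0.3,0,0],0,1],
  [[0.3,0,0],0,1],
  [[0.3,0,0],0,1],
])

```text
time_s: 11.1
ee_pos: [0.6227, -0.0209, 0.1039]
ee_rot: [2.054, 2.37, -0.001]
force: [2.2, -7.9, 2.3]
opening: -0.0003
grasp_force: 4.1
```

```bash
cat > blob.py <<'E'
from h import *
import sys
fn=sys.argv[1];snap('wrist',fn);o=bot.get_obs();print(o['time_s'],o['ee_pos'],o['force'])
d=cv2.cvtColor(cv2.imread('pics/'+fn),cv2.COLOR_BGR2HSV)
m=cv2.inRange(d,(15,90,130),(35,255,255));n,l,s,c=cv2.connectedComponentsWithStats(m)
for i in range(1,n):
    if s[i,4]>100: print(s[i],at_z(fn,*c[i],.132).round(4),at_z(fn,*c[i],.106).round(4),at_z(fn,*c[i],.061).round(4))
E
python3 blob.py w9.png
```

```text
11.15 [ 0.62273671 -0.02092222  0.10390854] [ 2.59878934 -7.97259294  2.52891513]
[ 60   0  80  13 570] [0.5579 0.0733 0.132 ] [0.5427 0.079  0.106 ] [0.5163 0.0889 0.061 ]
[ 219    0   59   52 2502] [0.5928 0.0747 0.132 ] [0.5871 0.0808 0.106 ] [0.5773 0.0913 0.061 ]
[ 499   94   53   56 2230] [0.6666 0.0623 0.132 ] [0.6813 0.065  0.106 ] [0.7066 0.0696 0.061 ]
[399 104  30  23 191] [0.6357 0.0598 0.132 ] [0.6419 0.0618 0.106 ] [0.6525 0.0652 0.061 ]
[ 179  114  132   13 1091] [0.5909 0.052  0.132 ] [0.5847 0.0519 0.106 ] [0.574  0.0516 0.061 ]
[180 128  13  25 235] [0.5787 0.0454 0.132 ] [0.5691 0.0434 0.106 ] [0.5526 0.0399 0.061 ]
[303 128   9 100 497] [0.6117 0.0407 0.132 ] [0.6112 0.0374 0.106 ] [0.6104 0.0317 0.061 ]
[317 227  15  11 140] [0.6185 0.0251 0.132 ] [0.6199 0.0175 0.106 ] [0.6224 0.0044 0.061 ]
[257 243  51   9 310] [0.6075 0.0188 0.132 ] [0.6059 0.0095 0.106 ] [ 0.6031 -0.0066  0.061 ]
[310 273  25  24 408] [0.6206 0.0087 0.132 ] [ 0.6225 -0.0033  0.106 ] [ 0.6259 -0.0242  0.061 ]
```

The fist meets about 8 N against the keeper and nothing moves further, so the gate is shut. Next I back off, rise and go over to the post.

Emit:
step_arm([
  [[-1,0,0],0,1],
  [[-2.2,0,-1],0,1],
  [[-2.2,0,-5],0,1],
  [[-2.2,0,-10],-8,0.4],
  [[0.5,2,-10],-16,0.4],
  [[3.5,3.5,-10],-24,0.4],
  [[6,5,-10],-32,0.4],
  [[7.3,5.5,-10],-40,0.4],
])

```text
time_s: 11.95
ee_pos: [0.6659, 0.0632, 0.2029]
ee_rot: [-1.11, -2.938, -0.002]
force: [-0.4, -0.9, -0.2]
opening: 0.0511
grasp_force: 0.0
```

Emit:
step_arm([
  [[0,0,0],-8,0.4],
  [[0,0,0],-16,0.4],
  [[0,0,0],-20,0.4],
  [[0,0,0],-20,0.4],
  [[0,0,0],-20,0.4],
  [[0,0,0],-20,0.4],
  [[0,0,0],-20,0.4],
  [[0,0,0],-20,0.4],
])

```text
time_s: 12.75
ee_pos: [0.6654, 0.0614, 0.2026]
ee_rot: [-0.594, -3.085, -0.0]
force: [-0.2, -1.0, 0.4]
opening: 0.0514
grasp_force: 0.0
```

```bash
python3 blob.py w10.png; python3 - <<'E'
from h import *
o=bot.get_obs();Rm=R.from_rotvec(o['ee_rot']).as_matrix();print(np.degrees(np.arctan2(Rm[1,0],Rm[0,0])),tool([.6662,.062,.112]),o['opening'],o['joint_pos'])
print(proj('w10.png',[.6662,.062,.132]))
snap('top','t10.png')
E
```

```text
12.8 [0.66538498 0.06139729 0.20259951] [-0.15108869 -0.50494865  0.53442609]
[304  80  37  31 774] [0.5821 0.0963 0.132 ] [0.5799 0.0974 0.106 ] [0.5761 0.0992 0.061 ]
[183  92  52  37 346] [0.5657 0.0393 0.132 ] [0.5614 0.0327 0.106 ] [0.5538 0.0212 0.061 ]
[ 414   94   58   87 3066] [0.6232 0.1513 0.132 ] [0.6266 0.1597 0.106 ] [0.6323 0.1743 0.061 ]
[362 112  14  44 168] [0.6083 0.1114 0.132 ] [0.6096 0.1145 0.106 ] [0.612  0.1198 0.061 ]
[155 114  20  22 328] [0.5638 0.0119 0.132 ] [0.5592 0.0016 0.106 ] [ 0.5512 -0.0163  0.061 ]
[379 122  18  36 371] [0.6169 0.1192 0.132 ] [0.6194 0.1233 0.106 ] [0.6237 0.1305 0.061 ]
[228 169  38  26 265] [0.6078 0.0395 0.132 ] [0.6091 0.0329 0.106 ] [0.6113 0.0214 0.061 ]
[197 175  25  28 208] [0.6039 0.0187 0.132 ] [0.6046 0.0093 0.106 ] [ 0.6059 -0.0069  0.061 ]
[197 214  16  15 176] [0.6194 0.0069 0.132 ] [ 0.6222 -0.0041  0.106 ] [ 0.6271 -0.0231  0.061 ]
158.19414647657914 [-0.05407986  0.08604169  9.05994825] 0.05146475461441973 [-1.92793727e-02  1.83836312e-01  1.55065932e+00  5.16416357e-05
  1.40717188e+00 -1.20950017e+00]
(np.float64(321.634769607957), np.float64(258.0738433834381))
```

Emit:
step_arm([
  [[0,0.1,2],0,0.4],
  [[0,0.1,5],0,0.4],
  [[0,0.1,8],0,0.4],
  [[0,0.1,9.1],0,0.4],
  [[0,0.1,9.1],0,0.4],
  [[0,0.1,9.1],0,0.7],
  [[0,0.1,9.1],0,0.9],
  [[0,0.1,9.1],0,1],
], grip_force=40)

```text
time_s: 13.65
ee_pos: [0.6672, 0.0623, 0.1142]
ee_rot: [0.593, 3.081, 0.001]
force: [-0.6, -0.5, 3.1]
opening: 0.0146
grasp_force: 38.9
```

```bash
python3 blob.py w11.png; python3 - <<'E'
from h import *
o=bot.get_obs();Rm=R.from_rotvec(o['ee_rot']).as_matrix();x0=np.degrees(np.arctan2(Rm[1,0],Rm[0,0]));print(x0,o['opening'],o['grasp_force'],o['ee_pos'])
A=np.array([.5685,.1006]);t=np.array(o['ee_pos']);v=t[:2]-A;print('r',np.hypot(*v),'ang',np.degrees(np.arctan2(v[1],v[0])))
r=np.hypot(*v);a0=np.arctan2(v[1],v[0])
for s in range(0,97,6):
    a=a0-np.radians(s);print(s,tool([A[0]+r*np.cos(a),A[1]+r*np.sin(a),t[2]]).round(2))
E
```

```text
13.7 [0.66717451 0.06229027 0.11416864] [-0.59937933  0.56671737  4.46691774]
[ 301   51   45   49 1424] [0.5862 0.0953 0.132 ] [0.5829 0.0967 0.106 ] [0.5771 0.0991 0.061 ]
[ 198   56   75  120 1031] [0.589  0.0685 0.132 ] [0.5864 0.0633 0.106 ] [0.5818 0.0542 0.061 ]
[  459    65   102   149 10318] [0.6201 0.1416 0.132 ] [0.6252 0.1545 0.106 ] [0.634  0.1769 0.061 ]
[144  75  34  20 297] [0.5722 0.053  0.132 ] [0.5654 0.0439 0.106 ] [0.5536 0.0281 0.061 ]
[426  75  26   9 126] [0.5988 0.1252 0.132 ] [0.5986 0.134  0.106 ] [0.5983 0.1493 0.061 ]
[ 66 102  30  20 472] [0.5693 0.0269 0.132 ] [0.5618 0.0113 0.106 ] [ 0.5488 -0.0156  0.061 ]
[377 110  14  53 303] [0.6081 0.1059 0.132 ] [0.6101 0.11   0.106 ] [0.6137 0.117  0.061 ]
[410 133  16  41 347] [0.6172 0.1132 0.132 ] [0.6216 0.1191 0.106 ] [0.6291 0.1292 0.061 ]
[182 188  46  33 489] [0.6069 0.0477 0.132 ] [0.6086 0.0373 0.106 ] [0.6117 0.0194 0.061 ]
[149 212  26  20 260] [0.6064 0.033  0.132 ] [0.6081 0.019  0.106 ] [ 0.611  -0.0053  0.061 ]
[183 224  15  18 138] [0.6131 0.0393 0.132 ] [0.6164 0.0269 0.106 ] [0.6221 0.0053 0.061 ]
[120 260  25  23 441] [0.6177 0.0151 0.132 ] [ 0.6222 -0.0034  0.106 ] [ 0.63   -0.0354  0.061 ]
158.21900874016336 0.015097685438402866 38.948163986206055 [0.66717451 0.06229027 0.11416864]
r 0.10585034166413546 ang -21.218374869936937
0 [0. 0. 0.]
6 [ 0.05 -1.11 -0.  ]
12 [ 0.21 -2.2  -0.  ]
18 [ 0.49 -3.28 -0.01]
24 [ 0.87 -4.31 -0.01]
30 [ 1.37 -5.31 -0.01]
36 [ 1.96 -6.24 -0.01]
42 [ 2.65 -7.11 -0.02]
48 [ 3.42 -7.9  -0.02]
54 [ 4.28 -8.61 -0.03]
60 [ 5.2  -9.22 -0.03]
66 [ 6.18 -9.73 -0.03]
72 [  7.21 -10.14  -0.04]
78 [  8.28 -10.44  -0.04]
84 [  9.37 -10.62  -0.05]
90 [ 10.48 -10.69  -0.05]
96 [ 11.59 -10.64  -0.05]
```

The post is gripped (15 mm opening, 39 N). Next I turn the deck clockwise along the arc.

Emit:
step_arm([
  [[0.05,-1.11,0],6,1],
  [[0.21,-2.2,0],12,1],
  [[0.49,-3.28,0],18,1],
  [[0.87,-4.31,0],24,1],
  [[1.37,-5.31,0],30,1],
  [[1.96,-6.24,0],36,1],
  [[2.65,-7.11,0],42,1],
  [[3.42,-7.9,0],48,1],
])

```text
time_s: 14.5
ee_pos: [0.6061, 0.0017, 0.1141]
ee_rot: [1.8, 2.57, 0.004]
force: [0.2, 3.0, 5.2]
opening: 0.0151
grasp_force: 40.0
```

```bash
python3 - <<'E'
from h import *
snap('top','t12.png');o=bot.get_obs();Rm=R.from_rotvec(o['ee_rot']).as_matrix();x0=np.degrees(np.arctan2(Rm[1,0],Rm[0,0]));print(x0,o['opening'],o['grasp_force'],o['ee_pos'],o['force'])
A=np.array([.5685,.1006]);t=np.array(o['ee_pos']);v=t[:2]-A;a0=np.arctan2(v[1],v[0]);print('r',np.hypot(*v),'ang',np.degrees(a0))
r=.1055
for s in range(0,49,6):
    a=a0-np.radians(s);print(s,tool([A[0]+r*np.cos(a),A[1]+r*np.sin(a),t[2]]).round(2))
E
```

```text
109.79066834630103 0.014692018953421138 40.1660031080246 [0.60462552 0.00112781 0.11415994] [-4.06858832  0.35948467  6.7597553 ]
r 0.1058289650743887 ang -70.04039489640773
0 [ 0.03 -0.   -0.  ]
6 [ 0.09 -1.1  -0.  ]
12 [ 0.26 -2.19 -0.  ]
18 [ 0.54 -3.26 -0.01]
24 [ 0.93 -4.29 -0.01]
30 [ 1.43 -5.28 -0.01]
36 [ 2.03 -6.21 -0.01]
42 [ 2.72 -7.07 -0.02]
48 [ 3.5  -7.85 -0.02]
```

Emit:
step_arm([
  [[0.09,-1.1,0],6,1],
  [[0.26,-2.19,0],12,1],
  [[0.54,-3.26,0],18,1],
  [[0.93,-4.29,0],24,1],
  [[1.43,-5.28,0],30,1],
  [[2.03,-6.21,0],36,1],
  [[2.6,-6.93,0],41,1],
  [[2.6,-6.93,0],41,1],
])

```text
time_s: 15.35
ee_pos: [0.5311, 0.0015, 0.1141]
ee_rot: [2.584, 1.782, 0.001]
force: [-2.4, -2.8, 6.8]
opening: 0.0152
grasp_force: 40.9
```

```bash
python3 blob.py w13.png; python3 - <<'E'
from h import *
snap('top','t13.png');o=bot.get_obs();Rm=R.from_rotvec(o['ee_rot']).as_matrix();x0=np.degrees(np.arctan2(Rm[1,0],Rm[0,0]));print(x0,o['opening'],o['grasp_force'],o['ee_pos'],o['force'])
A=np.array([.5685,.1006]);t=np.array(o['ee_pos']);v=t[:2]-A;a0=np.arctan2(v[1],v[0]);print('r',np.hypot(*v),'ang',np.degrees(a0))
d=cv2.cvtColor(cv2.imread('pics/t13.png'),cv2.COLOR_BGR2HSV)
m=cv2.inRange(d,(15,90,110),(35,255,255));m[:100]=0;m[290:]=0;n,l,s,c=cv2.connectedComponentsWithStats(m)
for i in range(1,n):
    if s[i,4]>8 and 200<c[i][0]<340: print(s[i],c[i].round(1),at_z('t13.png',*c[i],.032).round(4),at_z('t13.png',*c[i],.056).round(4),at_z('t13.png',*c[i],.106).round(4))
E
```

```text
15.4 [0.53125871 0.00148432 0.11411589] [-3.4801549  -2.28332403  7.9874887 ]
[ 293   42   54   58 2381] [0.5646 0.086  0.132 ] [0.566  0.0897 0.106 ] [0.5685 0.0963 0.061 ]
[ 196   55   76  115 1119] [0.537  0.0869 0.132 ] [0.5317 0.0909 0.106 ] [0.5224 0.0978 0.061 ]
[146  62  53  32 628] [0.5258 0.0982 0.132 ] [0.5177 0.105  0.106 ] [0.5036 0.1168 0.061 ]
[  410    66   151   156 18264] [0.6035 0.05   0.132 ] [0.6146 0.0449 0.106 ] [0.6338 0.036  0.061 ]
[378  76  75 129 894] [0.5798 0.0592 0.132 ] [0.585  0.0564 0.106 ] [0.5941 0.0514 0.061 ]
[ 66 101  30  20 461] [0.4963 0.1003 0.132 ] [0.4808 0.1077 0.106 ] [0.454  0.1204 0.061 ]
[227 168  35  25 213] [0.5324 0.0657 0.132 ] [0.5259 0.0644 0.106 ] [0.5146 0.0622 0.061 ]
[182 191  40  30 460] [0.5165 0.0626 0.132 ] [0.506  0.0606 0.106 ] [0.4879 0.0571 0.061 ]
[149 207  23  24 255] [0.5025 0.064  0.132 ] [0.4886 0.0623 0.106 ] [0.4645 0.0595 0.061 ]
[180 223  17  19 193] [0.5085 0.0568 0.132 ] [0.4961 0.0534 0.106 ] [0.4746 0.0474 0.061 ]
[119 259  26  24 476] [0.4851 0.0518 0.132 ] [0.4669 0.0471 0.106 ] [0.4353 0.0389 0.061 ]
[310 326  24  12 174] [0.5354 0.0079 0.132 ] [ 0.5296 -0.0077  0.106 ] [ 0.5196 -0.0346  0.061 ]
69.24649250754196 0.015020685514691046 40.98442196846008 [0.53138367 0.00142146 0.11411793] [-3.02815575 -0.74662397  7.22255106]
r 0.10589620259523923 ang -110.517733617818
[299 155   7   9   9] [302.6 159. ] [0.6483 0.0165 0.032 ] [0.6434 0.0165 0.056 ] [0.6333 0.0165 0.106 ]
[212 165  38  36 185] [236.3 187.4] [0.5859 0.1617 0.032 ] [0.5825 0.1583 0.056 ] [0.5755 0.1513 0.106 ]
[258 188  10  15 117] [262.6 195.6] [0.5677 0.1046 0.032 ] [0.5648 0.1026 0.056 ] [0.5586 0.0983 0.106 ]
[251 215  17  38 240] [257.  233.9] [0.4837 0.1171 0.032 ] [0.4827 0.1147 0.056 ] [0.4805 0.1099 0.106 ]
[278 227  16  20 139] [285.6 238.6] [0.4729 0.0548 0.032 ] [0.4722 0.0539 0.056 ] [0.4706 0.052  0.106 ]
```

Two readings agree that 2.4 to 2.9° remain. I'll refine the pointer's bearing from the first top frame.

```bash
python3 - <<'E'
from h import *
from scipy.optimize import least_squares
im=cv2.imread('pics/top1.png');d=cv2.cvtColor(im,cv2.COLOR_BGR2HSV)
# deck rim: non-white within window
m=((d[...,1]>70)&(d[...,2]<170)).astype('uint8');w=np.zeros_like(m);cv2.circle(w,(265,196),62,1,-1);m*=w
cs,_=cv2.findContours(m,0,1);c=max(cs,key=cv2.contourArea)[:,0]
P=np.array([at_z('top1.png',u,v,.026)[:2] for u,v in c])
s=least_squares(lambda q:np.hypot(*(P-q[:2]).T)-q[2],[.567,.1,.13],loss='soft_l1',f_scale=.001).x;print('axis',s)
for th in(60,90,120):
    k=np.zeros_like(m);k[253:278,264:286]=1
    b=(k>0)&(d[...,1]>th)&(d[...,0]>12)&(d[...,0]<38);v,u=np.nonzero(b)
    wt=im[...,2][b].astype(float);p=np.array([at_z('top1.png',x,y,.032)[:2] for x,y in zip(u,v)]);q=np.average(p,axis=0,weights=wt)
    e=np.linalg.eigh(np.cov(p.T))[1][:,1];dv=q-s[:2];print(len(u),q,np.hypot(*dv),np.degrees(np.arctan2(dv[1],dv[0])),'fin axis',np.degrees(np.arctan2(e[1],e[0])))
# current deck: wrist features
w='w13.png';print('pointer in w13',proj(w,[.415,.0814,.032]))
print('pin/hinge', at_z(w,132,271,.106))
E
```

```text
axis [0.56801716 0.1003142  0.12612701]
42 [0.41257188 0.08191546] 0.15653034986888642 -173.2497898554313 fin axis -174.31797414103
33 [0.41300122 0.08166814] 0.15613333435716403 -173.14114180255157 fin axis -172.8763100242552Traceback (most recent call last):
  File "<stdin>", line 12, in <module>
    raise ZeroDivisionError(
        "Weights sum to zero, can't be normalized")
ZeroDivisionError: Weights sum to zero, can't be normalized
```

Emit:
step_arm([
  [[0,-0.23,0],1.2,1],
  [[0.01,-0.46,0],2.5,1],
  [[0.01,-0.46,0],2.5,1],
  [[0.01,-0.46,0],2.5,1],
  [[0.01,-0.46,0],2.5,1],
  [[0.01,-0.46,0],2.5,1],
  [[0.01,-0.46,0],2.5,1],
  [[0.01,-0.46,0],2.5,1],
])

```text
time_s: 16.25
ee_pos: [0.5276, 0.0029, 0.1141]
ee_rot: [2.621, 1.726, 0.002]
force: [-2.3, -3.3, 5.8]
opening: 0.0148
grasp_force: 40.9
```

```bash
python3 blob.py w14.png | grep -v '^\[ *[0-9]* *[0-9]* .* 18' ; python3 - <<'E'
from h import *
o=bot.get_obs();t=np.array(o['ee_pos'])
for A in([.568,.1003],[.5685,.1006]): v=t[:2]-A;print('r',np.hypot(*v),'ang',np.degrees(np.arctan2(v[1],v[0])))
print('pointer',proj('w14.png',[.413,.0817,.032]))
snap('top','t14.png');print('pointer top',proj('t14.png',[.413,.0817,.032]))
im=cv2.imread('pics/t14.png');d=cv2.cvtColor(im,cv2.COLOR_BGR2HSV)
def cents(z,lo,hi,sub):
    k=np.zeros(d.shape[:2],bool);k[sub]=1
    b=k&(d[...,1]>80)&(d[...,0]>12)&(d[...,0]<38)&(d[...,2]>100);n,l,s,c=cv2.connectedComponentsWithStats(b.astype('uint8'))
    for i in range(1,n):
        if s[i,4]>4: print(s[i],c[i].round(1),at_z('t14.png',*c[i],z).round(4))
cents(.061,0,0,(slice(215,282),slice(235,310)))
E
```

```text
16.3 [0.5276067  0.00292524 0.11409084] [-2.67045453 -3.177609    7.49742299]
[ 292   42   54   58 2381] [0.5643 0.0861 0.132 ] [0.5658 0.0898 0.106 ] [0.5685 0.0963 0.061 ]
[ 194   56   77  114 1124] [0.5368 0.0879 0.132 ] [0.5315 0.0921 0.106 ] [0.5224 0.0994 0.061 ]
[143  63  54  33 623] [0.5259 0.0996 0.132 ] [0.518  0.1068 0.106 ] [0.5042 0.1191 0.061 ]
[377  75  74 129 889] [0.5788 0.0593 0.132 ] [0.5839 0.0564 0.106 ] [0.5928 0.0513 0.061 ]
[ 65 103  30  20 468] [0.4964 0.1028 0.132 ] [0.4812 0.1107 0.106 ] [0.4547 0.1244 0.061 ]
[226 169  34  25 218] [0.5313 0.0669 0.132 ] [0.5246 0.0659 0.106 ] [0.5131 0.0642 0.061 ]
[182 194  37  28 424] [0.5149 0.0643 0.132 ] [0.5042 0.0627 0.106 ] [0.4858 0.0599 0.061 ]
[ 82 203  33  19 159] [0.4847 0.0766 0.132 ] [0.4665 0.0779 0.106 ] [0.435  0.0803 0.061 ]
[148 208  24  24 252] [0.5015 0.0663 0.132 ] [0.4875 0.0652 0.106 ] [0.4632 0.0632 0.061 ]
[119 260  26  24 475] [0.4836 0.0547 0.132 ] [0.4651 0.0507 0.106 ] [0.4331 0.0437 0.061 ]
[308 326  25  12 170] [0.5322 0.009  0.132 ] [ 0.5258 -0.0063  0.106 ] [ 0.5148 -0.0329  0.061 ]
r 0.10542040977240702 ang -112.52980134157336
r 0.10588966404388477 ang -112.71750073860093
pointer (np.float64(94.25653597651552), np.float64(212.30660477334706))
pointer top (np.float64(273.3981289052574), np.float64(266.18450616374633))
[241 215  26  38 361] [254.7 233.7] [0.4829 0.119  0.061 ]
[241 216   3   3   5] [242.2 217.2] [0.5182 0.1454 0.061 ]
[236 219  13   5  20] [243. 221.] [0.5101 0.1437 0.061 ]
[277 223  16  27 188] [284.2 239.4] [0.4703 0.0567 0.061 ]
[235 224   7   3  11] [237.5 224.7] [0.5022 0.1552 0.061 ]
[239 231   6   5   9] [241.3 233.4] [0.4837 0.1473 0.061 ]
[235 238  11   7  16] [239.2 240.2] [0.4694 0.1517 0.061 ]
```

Everything agrees now. In the wrist view the pin–hinge midpoint bears −173.0° from the axis and the pointer −173.2°. The post bearing implies the pocket is within about 0.5° of the pointer, and the gate lines up as shut. I'm handing in while still gripping the post.

```bash
python3 -c "
from station import bot
o=bot.get_obs();print(o['opening'],o['grasp_force']);print(bot.hand_in())"
```

```text
0.01485654755287344 40.94714641571045
the job is handed in; nothing more can be done
None
```

I handed the job in at about 16 s: the small bottle is in the pocket, the gate is shut, and the pocket is within about 0.5° of the pointer by my measurements. The gripper is still holding the turning post, and I did not touch the other bottle, the jigger or the tumbler.

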